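# Set an air valve to its marked opening

### The job

Pick up the loose brass air valve by its brass body, set it flat between the cheeks of the round setting jig with its thin stub in the narrow pair, and let go. Then take it again by the steel handle on top and turn the handle until its nose points along the jig's steel tab. Leave the tab, the battery packs and the other things on the bench where they are.

Things in the scene. Friction and masses are not known exactly. Their poses are not given: they have to be found in the camera images.
- valve: Loose brass ball valve lying flat, 0.33 kg, 113 mm long in x. Origin: centre of the underside of its middle block (36 x 36, 32 mm tall), under the handle's axis; z up. Wide end, 30 mm wide and tall, x -60 to -14 mm: the place to grip, fingers closing along y. Thin round stub, 16 mm diameter, axis 15 mm up, to x = +53 mm. Top of the handle 59 mm above the underside.
- handle: Steel wing handle on the valve, stays where left (0.12 N m friction). Origin on its vertical axis at its underside, 37 mm above the valve's underside; x axis along its nose. Grip bar 44 long (x -22 to 22), 12 thick, 22 mm tall; thinner nose to x = +47 mm. Closed: nose along the valve's -y; opens counter-clockwise from above, up to 90 degrees (nose along valve +x, over the stub).
- jig: Fixed round aluminium plate, 190 mm diameter, 8 thick; origin under its centre. Dark cheeks 41 mm apart (x -12 to 12) take the valve's middle block, cheeks 21 mm apart (x 24 to 44) its stub; tops 37 mm above the bench, flared. Lip 6 mm high at x = -70. Seated valve: origin on the jig's axis, 8 mm above jig origin, x along jig x, 2.5 mm play sideways, 6 mm lengthwise.
- gauge: The setting tab: dark steel block 30 x 8 mm, 14 mm tall, on the jig's plate near the rim, 61 to 91 mm from the jig's axis, top 23 mm above the bench. Origin on the jig's axis at bench level; x axis points through the tab: the direction the nose must take. It stands stiffly, 37 to 75 degrees counter-clockwise (from above) from the jig's -y towards its +x.
- tab (a point): Centre of the top of the setting tab, 76 mm from the jig's axis.
- pack_a: Bystander: pack of two black and white battery cells, 65 x 37 x 18 mm, origin under its centre.
- pack_b: Bystander: another such pack of two cells.
- pack_c: Bystander: pack of three cells, 65 x 56 x 18 mm, origin under its centre.
- screwdriver: Bystander: screwdriver lying near the robot.
- tape: Bystander: clear roll of tape lying flat, 90 mm diameter, 19 mm high, origin under its centre.
- cup: Bystander: white cup, 72 mm wide, 75 mm high, origin under its centre.

How it is judged (in metres and radians):
On the way, in this order (a step that is already met when the one before it is completed fails the run):
1. the valve lies flat in the jig, between the cheeks with its stub in the narrow pair, within 8 mm of the jig's axis, let go, its handle still short of the tab (horizontal distance between valve and jig below 0.008 m and z of valve in the frame of jig below 0.0105 m and angle between valve's own z axis and vertical below 0.06 rad and angle between the x axis of valve and the x axis of jig, either way round below 0.2 rad and contact force between the fingers and valve below 0.2 N), for 0.2 s.
2. the handle's nose points along the tab, within 6 degrees (angle between the x axis of handle and the x axis of gauge, either way round below 0.105 rad and horizontal distance between valve and jig below 0.008 m), for 0.2 s.
At the end, for the whole second after the job is handed in: The valve lies at rest, flat in the jig (fully down on the plate, within 8 mm of the jig's axis, stub in the narrow cheeks), and its handle, released, points along the tab within 6 degrees (all of step 2 and z of valve in the frame of jig below 0.0105 m and angle between valve's own z axis and vertical below 0.06 rad and angle between the x axis of valve and the x axis of jig, either way round below 0.2 rad and linear speed of valve below 0.02 m/s and angular speed of handle below 0.1 rad/s); the robot touches nothing.
It fails at once if the handle is gripped or pushed (over 2 N) while the valve is out of the jig (more than 20 mm from its axis or 12 mm above its seat) (contact force between the fingers and handle above 2 N and (horizontal distance between valve and jig above 0.02 m or z of valve in the frame of jig above 0.02 m)).
It fails at once if the tab is shifted by more than 5 mm (distance of tab from where it was at the start of the episode above 0.005 m).
It fails at once if a battery pack, the screwdriver, the tape or the cup is moved by more than 20 mm (distance of any of pack_a, pack_b, pack_c, screwdriver, tape, cup from where it was at the start of the episode above 0.02 m).
It also fails if it takes over 53 s, if anything falls off the work surface, if the arm or the gripper's body presses on something with over 40 N, if the wrist force passes 120 N, or if a joint passes its speed limit or range.

### The arm

A 6-joint arm with a two-finger parallel gripper is mounted at the origin on the work surface. World frame = base frame: x ahead of the robot, y to its left, z up, the work surface at z = 0. Lengths are in mm, angles in rad, forces in N, time in s.
With the tool pointing down it reaches from about 275 to 850 mm from the base axis. Payload 5.2 kg.
Tool frame: the origin (TCP) lies midway between the tips of the shut fingers; the grasp point (between the pads) lies 19 mm behind it; z points along the fingers, y is the direction in which the jaws open and shut (so a half turn about z gives the same grasp; the last joint's range is limited). The gripper opens to 85 mm and grips with 20 to 120 N. Pads are 22 mm wide; open, the fingers measure 114 mm over their backs; the gripper's body (76 mm by 85 mm) begins 54 mm behind the grasp point. The pads swing forward as they close: fully open they stand 13 mm farther back than shut.
Start: joints at [0.933, 0.259, 1.535, -0, 1.348, -0.203], TCP at [231.656, 498.839, 231.31] pointing down, gripper open.
Joint ranges: [-3.14, 3.14], [-0.91, 2.08], [0.19, 2.58], [-1.22, 4.36], [0.22, 2.71], [-3.12, 3.12]. Speed limits (rad/s): [2.57, 2.57, 3.14, 3.14, 3.14, 3.14].

### API

Orientations are given as a unit quaternion [w, x, y, z].
In Python, from bench import bot, imaging, ticket gives the robot as it stands. The module is installed in compiled form; this text tells all that it offers.
- The arm moves only by the tool move_arm, never from a script. Its argument "targets" is one flat list of numbers, 7 for each row, row after row: the shift along the tool's x, y, z in mm, then the turn, a rotation vector about the tool's x, y, z in rad, then the gripper's target within -1 to 1 (shut at 1, half-way at 0, fully open at -1). A call has 1 to 5 rows; each row is the pose to reach, as a shift and turn from the pose measured when the call began, along the tool's axes at that moment; what a row does not reach only later rows make up. A row lasts 1/8 s, in which the tool goes at most 62.5 mm and 10.7 degrees, less where a joint would pass 70% of its speed; a pose out of reach is approached as far as the arm can. A call with a gripper value outside its range is refused whole. The fingers move at their own pace and stop on an object; "grip_force" is the grip in N (left out, the last holds). Time passes only in rows, so rows that repeat a pose let the fingers close. It gives the time, the measured TCP pose, the force and the opening at its end, in the units of the state.
- bot.sense(): the state, without advancing time (a new reading comes with each control period).
- imaging.camera(name): name is "side" or "top"; returns a dict with "img" (384x512x3 uint8, red, green, blue), "intrinsics" (3x3 intrinsics, pixels), "eye" and "rotation" of the camera in the world. Camera axes: x right, y up, looking along -z (the intrinsics and any distortion apply to the point x, -y, -z); pixel columns grow to the right and rows downward; lengths in mm; the calibration is good to about 2 mm. A picture is of the moment at which its call begins. There is no depth.
- ticket.hand_in(): hands the job in, once; it reports no verdict.
The state is a dict: "t": time; "joint_pos": joint angles; "qd": joint speeds; "joint_efforts": joint torques, N m; "ee_pos": TCP position; "ee_rot": TCP orientation; "force": force on the tool from outside, world axes, zero at the start; "moment": the same for the moment, N m; "opening": opening from 0.0 (shut) to 1.0 (fully open).
Only numpy, scipy, OpenCV 4.12 (cv2) and the standard library are available. Lean on these libraries where they do the work, as an engineer would, in place of code of your own. Each camera call takes 0.05 s, during which the arm holds its last target. There are 200 camera calls.

## Working session

There is one attempt and no reset: what is moved stays moved. The work goes in short steps, Python scripts to look and compute and a tool call to move; the robot and the scene stay as the last step left them, time stands still between calls to the robot, and variables do not carry over. Pictures are saved under pics/ and viewed, about 8 in all and at most 12, crops included, and the job is handed in when it is done.

Besides the shell and the picture viewer there is one more tool, called after ">>>" by a JSON object that holds its "op" and its "data", one argument or row to a line. move_arm: Moves the arm, as the interface text tells. Its arguments: {"type":"object","properties":{"targets":{"type":"array","items":{"type":"number"}},"grip_force":{"type":"number"}},"required":["targets"]}

```bash
mkdir -p pics; cat > h.py <<'E'
import numpy as np, cv2
from bench import bot, imaging, ticket
def snap(n,f):
    c=imaging.camera(n); np.savez(f'{f}.npz',**{k:np.array(v) for k,v in c.items()})
    cv2.imwrite(f'pics/{f}.png',cv2.resize(c['img'][:,:,::-1],(800,600),interpolation=cv2.INTER_CUBIC)); return c
def crop(f,out,u0,v0,w,h,s):
    c=np.load(f+'.npz'); cv2.imwrite(f'pics/{out}.png',cv2.resize(c['img'][v0:v0+h,u0:u0+w,::-1],None,fx=s,fy=s,interpolation=cv2.INTER_CUBIC))
def ray(f,u,v,z):
    c=np.load(f+'.npz'); d=np.linalg.inv(c['intrinsics'])@[u,v,1]; d=c['rotation']@(d*[1,-1,-1]); e=c['eye']
    return e+d*(z-e[2])/d[2]
def proj(f,p):
    c=np.load(f+'.npz'); q=c['rotation'].T@(np.array(p,float)-c['eye']); q=c['intrinsics']@(q*[1,-1,-1]); return q[:2]/q[2]
E
python3 - <<'E'
from h import *
for n in('top','side'):
    c=snap(n,n+'0'); print({k:np.round(v,3).tolist() for k,v in c.items() if k!='img'})
print({k:np.round(v,3).tolist() for k,v in bot.sense().items()})
E
```

```text
{'intrinsics': [[420.039, 0.0, 256.162], [0.0, 420.039, 195.083], [0.0, 0.0, 1.0]], 'eye': [457.523, -6.531, 1129.684], 'rotation': [-0.697, -0.036, 0.029, 0.716]}
{'intrinsics': [[406.177, 0.0, 257.172], [0.0, 406.177, 197.507], [0.0, 0.0, 1.0]], 'eye': [212.639, -859.875, 618.942], 'rotation': [0.858, 0.479, -0.088, -0.164]}
{'t': 0.1, 'joint_pos': [0.933, 0.259, 1.536, -0.0, 1.348, -0.203], 'qd': [-0.001, -0.001, -0.003, -0.001, 0.003, -0.001], 'joint_efforts': [0.003, -44.697, -29.125, -0.0, 0.006, -0.0], 'ee_pos': [231.372, 498.456, 230.563], 'ee_rot': [-0.0, 0.216, 0.976, -0.001], 'force': [-0.01, -0.141, 1.037], 'moment': [-0.026, -0.03, -0.026], 'opening': 0.999}
```

View pics/top0.png

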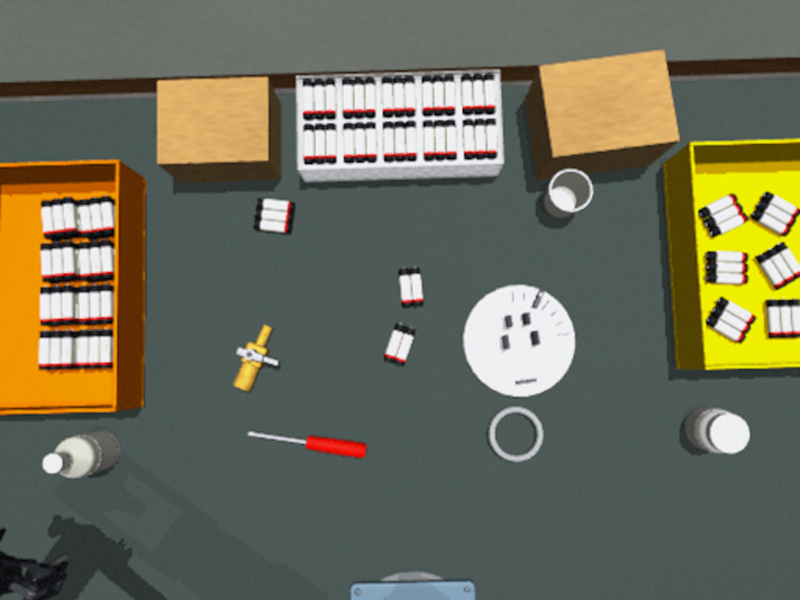

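View pics/side0.png

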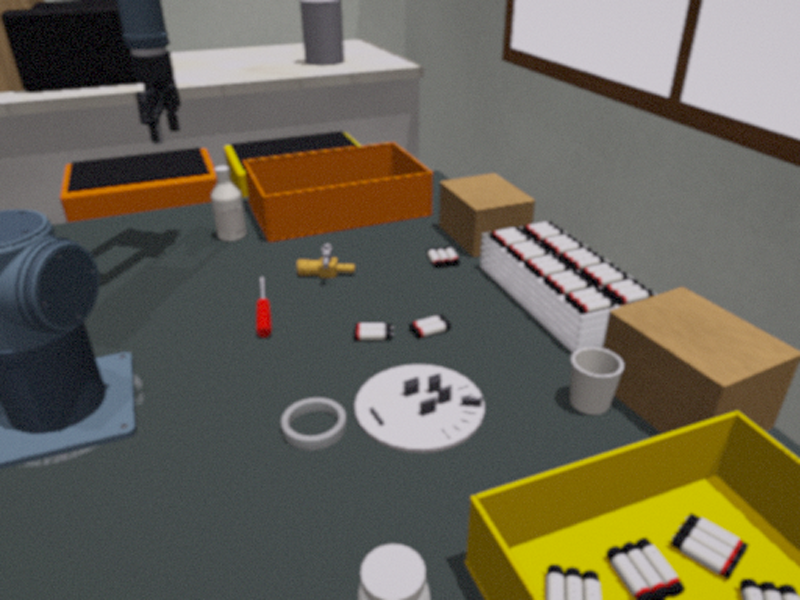

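Top view: the valve is at about (255,358) with its stub up, and the jig is at (519,340) with the tab at (539,299). Side view: the valve is at (325,267) and the jig at (420,405). I'll enlarge both.

```bash
python3 - <<'E'
s=open('h.py').read().replace("c['rotation']@(","R(c)@(").replace("c['rotation'].T","R(c).T")
s+='''
from scipy.spatial.transform import Rotation as Ro
def R(c):
    q=c['rotation']; return Ro.from_quat([q[1],q[2],q[3],q[0]]).as_matrix()
'''
open('h.py','w').write(s)
from h import *
def tile(f,u,v,n,s):
    i=np.load(f+'.npz')['img'][v:v+n,u:u+n,::-1]; i=cv2.resize(i,None,fx=s,fy=s,interpolation=cv2.INTER_CUBIC)
    for k in range(0,n,10): cv2.putText(i,str(u+k),(k*s,8),0,.3,(0,255,255));cv2.putText(i,str(v+k),(0,k*s+8),0,.3,(0,255,255)); i[:4,k*s]=255; i[k*s,:4]=255
    return i
cv2.imwrite('pics/c1.png',np.hstack([tile('top0',140,200,50,8),tile('top0',292,178,80,5)]))
cv2.imwrite('pics/c2.png',np.hstack([tile('side0',184,144,50,8),tile('side0',224,220,90,4)[:400] if 0 else cv2.copyMakeBorder(tile('side0',224,220,90,4),0,40,0,40,0)]))
print(R(np.load('top0.npz')).round(3))
E
```

```text
[[-0.026  0.995 -0.092]
 [-1.    -0.027 -0.009]
 [-0.011  0.092  0.996]]
```

View pics/c1.png

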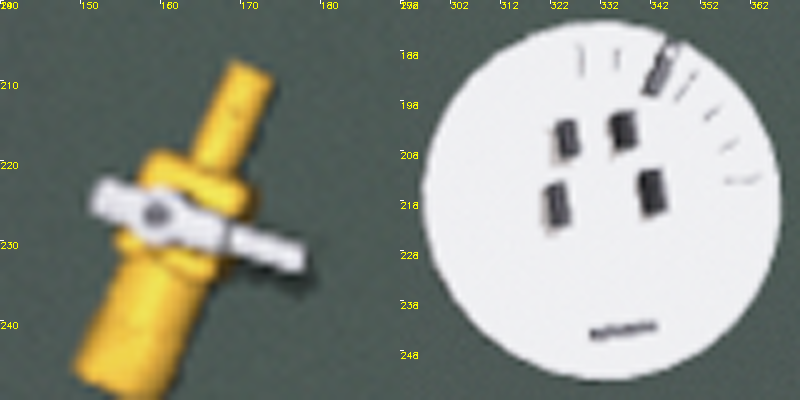

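View pics/c2.png

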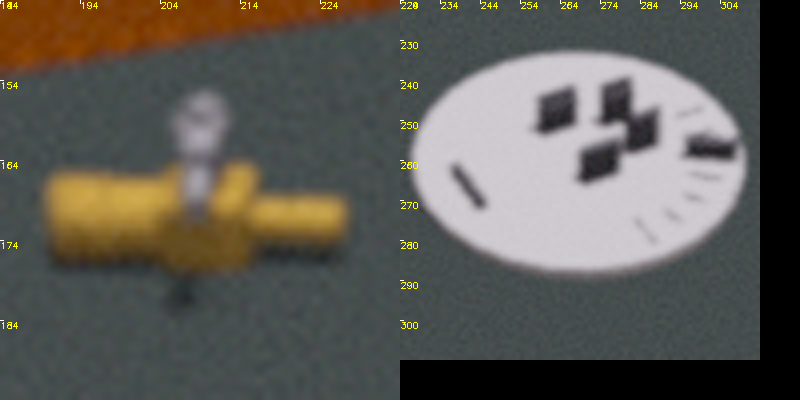

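c1 shows the valve's stub tip at (252,71), wide end at (113,384), handle nose at (303,262) and handle tail at (92,195). It also shows the jig disc centre at (601,200), the lip at (623,330) and the tab near (660,68). c2 shows the same parts from the side.

```bash
python3 - <<'E'
from h import *
T=lambda x,y,z:ray('top0',140+x/8,200+y/8,z)
J=lambda x,y,z:ray('top0',292+(x-400)/5,178+y/5,z)
S=lambda x,y,z:ray('side0',184+x/8,144+y/8,z)
K=lambda x,y,z:ray('side0',224+(x-400)/4,220+y/4,z)
deg=lambda d:np.degrees(np.arctan2(d[1],d[0])).round(1)
st,we=T(252,71,15),T(113,384,18); d=st-we
print('valve len',np.linalg.norm(d[:2]),deg(d),'origin',st-53/113*d*1,st,we)
n,t=T(302,258,50),T(94,196,57);print('handle',np.linalg.norm((n-t)[:2]),deg(n-t),'screw',T(157,215,59), 'axis from tail',t+22/69*(n-t))
print('side stub',S(345,215,15),'wide',S(50,217,16))
c=J(601.5,200,8);print('jig',c)
w=(J(557,206,35)+J(652,193,35))/2;m=(J(567,140,35)+J(623,131,35))/2;l=J(623,330,14)
print('wide',w,np.linalg.norm((J(557,206,35)-J(652,193,35))[:2]),'nar',m,np.linalg.norm((J(567,140,35)-J(623,131,35))[:2]),'lip',l,np.linalg.norm((l-c)[:2]))
d=m-l;print('jig dir',deg(d),deg(c-l),deg(m-c), 'cheek normal',deg(J(557,206,35)-J(652,193,35))-90)
for p in((663,66,20),(668,45,20),(652,92,20)):
    q=J(*p);print('tab',q,np.linalg.norm((q-c)[:2]),deg(q-c))
q=K(711,148,18);cs=K(579,163,8);print('side tab',q,'jig c',cs,deg(q-cs),np.linalg.norm(q-cs), 'lip',K(468,186,14))
E
```

```text
valve len 112.07526285898086 -24.2 origin [481.96267472 251.54668019  16.40707965] [529.89641581 229.96961833  15.        ] [427.69806216 275.97354268  18.        ]
handle 68.44436802042641 -108.2 screw [481.90474026 251.30639868  59.        ] axis from tail [481.70897178 251.20325004  54.76811594]
side stub [537.36637859 237.65263892  15.        ] wide [428.03480011 278.15570466  16.        ]
jig [ 494.56825786 -197.44067831    8.        ]
wide [ 493.89497754 -194.41263304   35.        ] 49.84831231827632 nar [ 527.33479392 -190.89719617   35.        ] 29.581726230191865 lip [ 425.70761648 -204.80158921   14.        ] 69.25294897401523
jig dir 7.8 6.1 11.3 cheek normal 6.299999999999997
tab [ 564.19723491 -230.92775209   20.        ] 77.26304780352008 -25.7
tab [ 575.30866316 -234.07884973   20.        ] 88.66435954476351 -24.4
tab [ 550.53632582 -224.49561389   20.        ] 62.16425154346136 -25.8
side tab [ 565.03768902 -230.00097274   18.        ] jig c [ 494.97144421 -203.29392356    8.        ] -20.9 75.64750581824109 lip [ 427.36272403 -204.71123955   14.        ]
```

```bash
cat >> h.py <<'E'
def go(x,y,z,yaw,down=True):
    "tool-frame shift and rotvec from current pose to the pose pointing down, tool y at yaw (deg, mod 180)"
    s=bot.sense(); q=s['ee_rot']; A=Ro.from_quat([q[1],q[2],q[3],q[0]]).as_matrix()
    cur=np.degrees(np.arctan2(A[1,1],A[0,1])); yaw=cur+(yaw-cur+90)%180-90
    a=np.radians(yaw); Y=np.array([np.cos(a),np.sin(a),0]); Z=np.array([0,0,-1.]); B=np.stack([np.cross(Y,Z),Y,Z],1)
    print('t',round(float(s['t']),2),'pos',np.round(s['ee_pos'],1),'yaw',cur.round(1),'F',np.round(s['force'],1),'open',round(float(s['opening']),3))
    print('shift',(A.T@(np.array([x,y,z])-s['ee_pos'])).round(1),'rot',Ro.from_matrix(A.T@B).as_rotvec().round(4))
E
python3 -c "
from h import *
go(451,265.3,130,65.8)"
```

```text
t 0.1 pos [231.4 498.5 230.6] yaw 65.1 F [-0.  -0.1  1. ] open 0.999
shift [-297.4 -118.8  100.7] rot [-0.0016 -0.0003 -0.0124]
```

>>> {"op": "move_arm", "data": {
  "targets": [-60,-24,20,0,0,0,-1,-120,-48,40,0,0,-0.006,-1,-180,-72,60,0,0,-0.012,-1,-240,-96,80,0,0,-0.012,-1,-297.4,-118.8,100.7,0,0,-0.012,-1]
}}

```text
t: 0.72
ee_pos: [436.6, 280.0, 136.6]
ee_rot: [-0.0, 0.21, 0.978, -0.001]
force: [0.6, 0.4, 0.8]
opening: 0.999
```

```bash
python3 -c "
from h import *
go(451,265.3,6,65.8)"
```

```text
t 0.72 pos [436.6 280.  136.6] yaw 65.8 F [0.6 0.4 0.8] open 0.999
shift [-19.3  -7.3 130.6] rot [-0.0015 -0.0004 -0.0004]
```

>>> {"op": "move_arm", "data": {
  "targets": [-19.3,-7.3,10,0,0,0,-1,-19.3,-7.3,50,0,0,0,-1,-19.3,-7.3,90,0,0,0,-1,-19.3,-7.3,115,0,0,0,-1,-19.3,-7.3,115,0,0,0,-1]
}}

```text
t: 1.35
ee_pos: [449.1, 264.5, 19.6]
ee_rot: [-0.003, 0.21, 0.978, -0.002]
force: [-0.5, 0.2, -0.3]
opening: 0.999
```

```bash
python3 - <<'E'
from h import *
go(451,265.3,6,65.8)
snap('top','top1');snap('side','side1')
def tile(f,u,v,n,s):
    i=np.load(f+'.npz')['img'][v:v+n,u:u+n,::-1]; i=cv2.resize(i,None,fx=s,fy=s,interpolation=cv2.INTER_CUBIC)
    for k in range(0,n,10): cv2.putText(i,str(u+k),(k*s,8),0,.3,(0,255,255));cv2.putText(i,str(v+k),(0,k*s+8),0,.3,(0,255,255)); i[:4,k*s]=255; i[k*s,:4]=255
    return i
cv2.imwrite('pics/c3.png',np.hstack([tile('top1',120,180,80,5),tile('side1',170,120,80,5)]))
E
cat >> h.py <<'E'
def tile(f,u,v,n,s):
    i=np.load(f+'.npz')['img'][v:v+n,u:u+n,::-1]; i=cv2.resize(i,None,fx=s,fy=s,interpolation=cv2.INTER_CUBIC)
    for k in range(0,n,10): cv2.putText(i,str(u+k),(k*s,8),0,.3,(0,255,255));cv2.putText(i,str(v+k),(0,k*s+8),0,.3,(0,255,255)); i[:4,k*s]=255; i[k*s,:4]=255
    return i
E
```

```text
t 1.35 pos [449.1 264.5  19.6] yaw 65.8 F [-0.5  0.2 -0.3] open 0.999
shift [-1.5  1.5 13.5] rot [-0.0052 -0.0044 -0.0005]
```

View pics/c3.png

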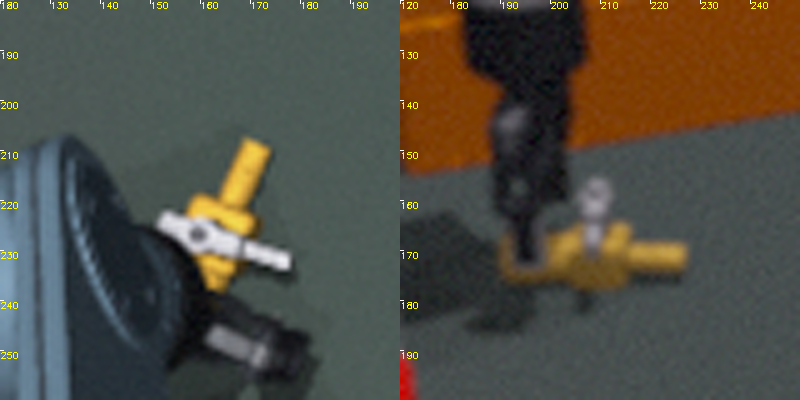

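The gripper straddles the wide end, clear of the handle (top view: finger at (235,345), handle tail at (165,220)). I'll descend and close.

>>> {"op": "move_arm", "data": {
  "targets": [-1.5,1.5,13.5,-0.005,-0.004,0,-1,-1.5,1.5,13.5,-0.005,-0.004,0,-1,-1.5,1.5,13.5,-0.005,-0.004,0,0.2,-1.5,1.5,13.5,-0.005,-0.004,0,1,-1.5,1.5,13.5,-0.005,-0.004,0,1],
  "grip_force": 80
}}

```text
t: 2.08
ee_pos: [453.5, 266.3, 8.8]
ee_rot: [0.002, 0.21, 0.978, 0.002]
force: [1.9, 7.8, 1.1]
opening: 0.379
```

>>> {"op": "move_arm", "data": {
  "targets": [0,0,0,0,0,0,1,0,0,0,0,0,0,1,0,0,0,0,0,0,1,0,0,0,0,0,0,1]
}}

```text
t: 2.58
ee_pos: [453.9, 266.5, 9.2]
ee_rot: [0.003, 0.21, 0.978, 0.002]
force: [0.0, 0.4, 4.5]
opening: 0.33
```

```bash
python3 -c "
from h import *
go(451,265.3,120,65.8)"
```

```text
t 2.58 pos [453.9 266.5   9.2] yaw 65.8 F [0.  0.4 4.5] open 0.33
shift [   1.6   -1.7 -110.8] rot [ 0.0048  0.0047 -0.0004]
```

>>> {"op": "move_arm", "data": {
  "targets": [0,0,-15,0.0,0.0,0,1,0,0,-50,0.004,0.004,0,1,0,0,-90,0.004,0.004,0,1,0,0,-110,0.004,0.004,0,1,0,0,-110,0.004,0.004,0,1]
}}

```text
t: 3.2
ee_pos: [454.0, 266.5, 121.0]
ee_rot: [0.002, 0.21, 0.978, 0.001]
force: [-0.7, 0.2, -3.0]
opening: 0.335
```

```bash
python3 - <<'E'
from h import *
c,s=np.cos(np.radians(6.2)),np.sin(np.radians(6.2))
t=[494.6-34*c,-197.8-34*s]; print(t)
go(*t,110,96.2)
snap('side','side2'); snap('top','top2')
cv2.imwrite('pics/c4.png',np.hstack([tile('top2',120,180,80,5),tile('side2',170,90,80,5)]))
E
```

```text
[np.float64(460.7988672249413), np.float64(-201.47197809400478)]
t 3.2 pos [454.  266.5 121. ] yaw 65.8 F [-0.7  0.2 -3. ] open 0.335
shift [-198.1 -424.    10.3] rot [ 0.0021  0.0039 -0.5309]
```

View pics/c4.png

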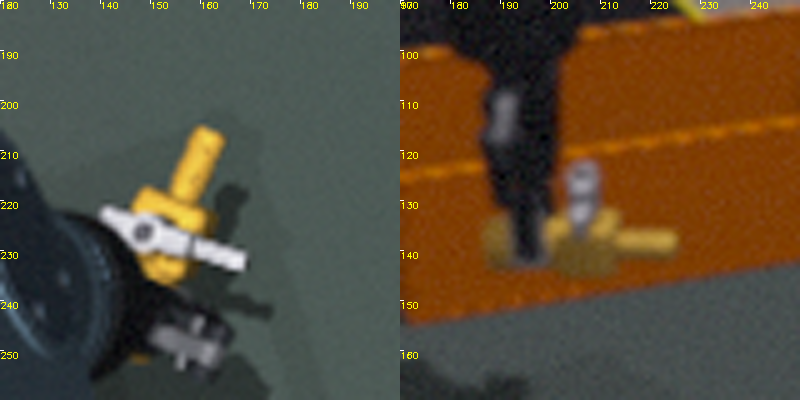

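Lifted and level; the stub tip is at (210,134) and the handle screw at (144,232). Next I'll measure the valve in the hand.

```bash
python3 - <<'E'
from h import *
P=lambda x,y,z:ray('top2',120+x/5,180+y/5,z)
st=P(211,134,127); sc=P(144,232,171); d=st-sc
print(st,sc,np.linalg.norm(d[:2]),np.degrees(np.arctan2(d[1],d[0])))
t=np.array([454,266.5]); a=np.radians(-24.2); M=np.array([[np.cos(a),np.sin(a)],[-np.sin(a),np.cos(a)]])
print('in hand valve frame (screw,stub rel TCP)',M@(sc[:2]-t),M@(st[:2]-t))
p0=np.array([481.9,251.4]); print('bench origin rel TCP at grasp',M@(p0-[453.9,266.5]))
E
```

```text
[528.20225546 228.51111965 127.        ] [481.0850315  249.10421388 171.        ] 51.42089384452998 -23.608255490056504
in hand valve frame (screw,stub rel TCP) [31.8357355  -4.76426818] [83.25388696 -4.23320828]
bench origin rel TCP at grasp [31.72920106 -2.29516881]
```

>>> {"op": "move_arm", "data": {
  "targets": [-20,-42,0,0,0,-0.06,1,-46,-97,0,0,0,-0.15,1,-72,-152,0,0,0,-0.24,1,-98,-207,0,0,0,-0.33,1,-124,-262,0,0,0,-0.42,1]
}}

```text
t: 3.92
ee_pos: [456.7, -25.4, 117.2]
ee_rot: [-0.002, -0.0, 1.0, 0.0]
force: [0.9, 0.1, -2.9]
opening: 0.334
```

```bash
python3 -c "
from h import *
go(463,-199.4,90,96.2)"
```

```text
t 3.92 pos [456.7 -25.4 117.2] yaw 90.0 F [ 0.9  0.1 -2.9] open 0.334
shift [  -6.4 -174.    27. ] rot [ 0.001  -0.003  -0.1079]
```

>>> {"op": "move_arm", "data": {
  "targets": [-2,-55,8,0,-0.002,-0.04,1,-4,-110,16,0,-0.003,-0.08,1,-6,-150,22,0,-0.003,-0.108,1,-6.4,-174,27,0,-0.003,-0.108,1,-6.4,-174,27,0,-0.003,-0.108,1]
}}

```text
t: 4.55
ee_pos: [461.9, -200.5, 88.1]
ee_rot: [-0.001, -0.053, 0.999, 0.001]
force: [-0.3, 0.2, -3.2]
opening: 0.335
```

>>> {"op": "move_arm", "data": {
  "targets": [0,0,10,0,0,0,1,0,0,20,0,0,0,1,0,0,25,0,0,0,1,0,0,25,0,0,0,1]
}}

```text
t: 5.05
ee_pos: [461.5, -199.6, 62.6]
ee_rot: [-0.002, -0.053, 0.999, 0.002]
force: [-0.1, 0.2, -3.1]
opening: 0.335
```

```bash
python3 - <<'E'
from h import *
go(463,-199.4,60,96.2)
snap('side','side3'); snap('top','top3')
cv2.imwrite('pics/c5.png',np.hstack([tile('top3',292,178,80,5),tile('side3',224,200,80,5)]))
E
```

```text
t 5.05 pos [ 461.5 -199.6   62.6] yaw 96.1 F [-0.1  0.2 -3.1] open 0.335
shift [-1.5  0.   2.6] rot [ 0.004  -0.0036 -0.0019]
```

View pics/c5.png

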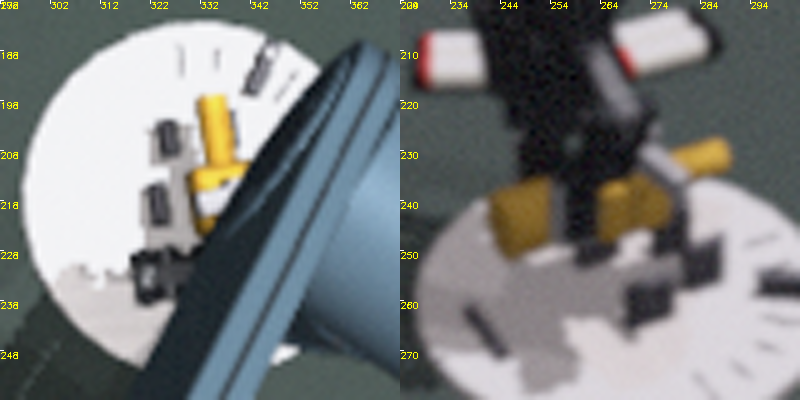

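The stub shows with its tip at (212,97) and the narrow left cheek at (168,139). I'll compare this with the pose the TCP predicts.

```bash
python3 - <<'E'
from h import *
P=lambda x,y,z:ray('top3',292+x/5,178+y/5,z)
a=np.radians(6.1);u=np.array([np.cos(a),np.sin(a)]);n=np.array([-u[1],u[0]]);t=np.array([461.5,-199.6])
for nm,p in(('tip',P(212,97,68.4)),('base',P(222,163,68.4))):
    print(nm,p,(p[:2]-t)@u,(p[:2]-t)@n)
# ellipse fit of disc from first image
c=np.load('top0.npz')['img'][178:258,292:372].min(2); m=(c>150).astype(np.uint8)
k=max(cv2.findContours(m,0,cv2.CHAIN_APPROX_NONE)[0],key=cv2.contourArea); h=cv2.convexHull(k)
(e,ax,_)=cv2.fitEllipse(h); print('disc',e,ax,ray('top0',292+e[0],178+e[1],8))
# dark blobs within the disc
d=cv2.drawContours(np.zeros_like(m),[h],-1,1,-1)&(c<110).astype(np.uint8)
N,_,st,ce=cv2.connectedComponentsWithStats(d)
for i in range(1,N):
    if st[i,4]>8: print(st[i],ce[i].round(2),ray('top0',292+ce[i][0],178+ce[i][1],30).round(1))
# predicted cheek centre columns for given jig pose: tops (z37) and base (z8)
for jy in(-197.5,-195.7):
    j=np.array([494.6,jy]);b=np.radians(6.2);U=np.array([np.cos(b),np.sin(b)]);V=np.array([-U[1],U[0]])
    for x,y in((0,20.5),(0,-20.5),(34,10.5),(34,-10.5)):
        print(jy,(x,y),*[(proj('top0',[*(j+U*x+V*y),z])-[292,178]).round(2) for z in(8,37)])
E
```

```text
tip [ 544.4865599  -194.68246832   68.4       ] 83.03924230009974 -3.928801376089213
base [ 510.9444364  -198.27707711   68.4       ] 49.3050584095713 -3.9387346857815704
disc (39.90239715576172, 39.591007232666016) (70.71212768554688, 72.09100341796875) [ 495.68373059 -196.43064024    8.        ]
[49 11  4  8 11] [50.18 14.64] [ 559.6 -222.4   30. ]
[42 23  5  7 29] [44.   25.86] [ 530.5 -204.9   30. ]
[31 24  4  7 22] [32.86 27.  ] [ 528.3 -175.7   30. ]
[48 34  5  9 36] [49.75 37.86] [ 498.8 -218.6   30. ]
[29 37  4  8 25] [30.92 40.4 ] [ 493.4 -169.2   30. ]
-197.5 (0, 20.5) [32.69 41.02] [34.38 40.63]
-197.5 (0, -20.5) [47.95 38.95] [50.04 38.51]
-197.5 (34, 10.5) [34.51 27.89] [36.24 27.15]
-197.5 (34, -10.5) [42.3  26.83] [44.24 26.07]
-195.7 (0, 20.5) [32.02 41.04] [33.69 40.65]
-195.7 (0, -20.5) [47.27 38.97] [49.35 38.52]
-195.7 (34, 10.5) [33.83 27.91] [35.55 27.17]
-195.7 (34, -10.5) [41.63 26.85] [43.54 26.09]
```

In the camera's own frame the valve axis sits about 2.5 mm to the right of the jig's and about 3 mm short. I'll shift it, lower it to just above the cheeks and look again.

>>> {"op": "move_arm", "data": {
  "targets": [-3,2.5,6,0.004,-0.003,-0.002,1,-3,2.5,12,0.004,-0.003,-0.002,1,-3,2.5,12,0.004,-0.003,-0.002,1,-3,2.5,12,0.004,-0.003,-0.002,1]
}}

```text
t: 5.65
ee_pos: [464.7, -197.4, 51.2]
ee_rot: [0.0, -0.054, 0.999, -0.001]
force: [0.8, -0.0, -2.4]
opening: 0.327
```

```bash
python3 - <<'E'
from h import *
go(463,-199.4,60,96.2)
snap('side','side4'); snap('top','top4')
cv2.imwrite('pics/c6.png',np.hstack([tile('top4',312,183,50,8),tile('side4',254,215,50,8)]))
E
```

```text
t 5.65 pos [ 464.7 -197.4   51.2] yaw 96.2 F [ 0.8 -0.  -2.4] open 0.327
shift [ 1.9 -1.8 -8.8] rot [-0.0011  0.0005 -0.0003]
```

View pics/c6.png

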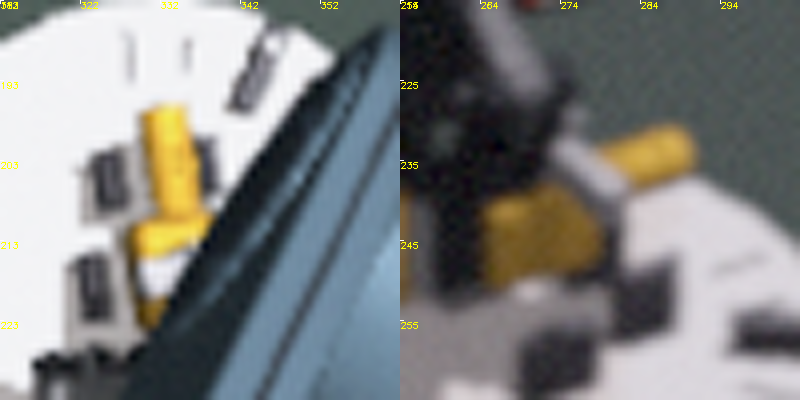

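Top view: the stub runs from its tip at (164,106) to (172,165), between the left cheek (85–128) and the right cheek (outer edge 219). I'll compute the lateral offset.

```bash
python3 - <<'E'
from h import *
P=lambda x,y,z:ray('top4',312+x/8,183+y/8,z)[:2]
J=lambda x,y,z:ray('top0',292+(x-400)/5,178+y/5,z)[:2]
a=np.radians(6.2);u=np.array([np.cos(a),np.sin(a)]);n=np.array([-u[1],u[0]])
c0=J(601.5,200,8)
f=lambda p:(((p-c0)@u).round(1),((p-c0)@n).round(2))
for x,y in((164,108),(169,140),(173,170)): print('stub',f(P(x,y,57)))
L,Rr=J(553.5,143,8),J(637,130,37); print('narrow outer',f(L),f(Rr),'in',f(J(580,137,37)),f(J(609,133,8)))
L,Rr=J(543,208,8),J(668,191,37); print('wide outer',f(L),f(Rr),'in',f(J(570,205,37)),f(J(638,195,8)))
print('lip ends',f(J(590,336,14)),f(J(657,326,14)))
print('block left edge/corner', f(P(133,228,74)))
E
```

```text
stub (np.float64(53.6), np.float64(-0.3))
stub (np.float64(43.2), np.float64(-0.34))
stub (np.float64(33.5), np.float64(-0.15))
narrow outer (np.float64(33.5), np.float64(20.78)) (np.float64(33.1), np.float64(-18.73)) in (np.float64(33.5), np.float64(11.15)) (np.float64(34.8), np.float64(-9.34))
wide outer (np.float64(-0.0), np.float64(31.45)) (np.float64(-0.4), np.float64(-29.81)) in (np.float64(-0.8), np.float64(21.56)) (np.float64(0.0), np.float64(-19.63))
lip ends (np.float64(-70.0), np.float64(17.78)) (np.float64(-69.6), np.float64(-17.91))
block left edge/corner (np.float64(16.4), np.float64(18.08))
```

>>> {"op": "move_arm", "data": {
  "targets": [0,1,3,-0.001,0,0,1,0,1,8,-0.001,0,0,1,0,1,14,-0.001,0,0,1,0,1,20,-0.001,0,0,1,0,1,20,-0.001,0,0,1]
}}

```text
t: 6.38
ee_pos: [464.3, -196.2, 30.7]
ee_rot: [-0.0, -0.054, 0.999, 0.0]
force: [-0.0, 0.5, -2.5]
opening: 0.332
```

>>> {"op": "move_arm", "data": {
  "targets": [0,0,4,0,0,0,1,0,0,9,0,0,0,1,0,0,13,0,0,0,1,0,0,13,0,0,0,1]
}}

```text
t: 6.88
ee_pos: [464.2, -196.2, 17.5]
ee_rot: [-0.0, -0.054, 0.999, 0.0]
force: [-0.2, -0.5, -3.0]
opening: 0.33
```

>>> {"op": "move_arm", "data": {
  "targets": [0,0,1.5,0,0,0,1,0,0,1.5,0,0,0,1]
}}

```text
t: 7.12
ee_pos: [464.2, -196.2, 17.2]
ee_rot: [-0.0, -0.054, 0.999, 0.0]
force: [-5.7, 1.9, 9.8]
opening: 0.326
```

>>> {"op": "move_arm", "data": {
  "targets": [0,0,0,0,0,0,0.2,0,0,0,0,0,0,-0.2,0,0,0,0,0,0,-1,0,0,0,0,0,0,-1,0,0,0,0,0,0,-1]
}}

```text
t: 7.75
ee_pos: [464.2, -196.3, 17.1]
ee_rot: [-0.0, -0.054, 0.999, 0.0]
force: [0.2, -0.1, 0.3]
opening: 1.0
```

>>> {"op": "move_arm", "data": {
  "targets": [0,0,-10,0,0,0,-1,0,0,-40,0,0,0,-1,0,0,-90,0,0,0,-1,30,0,-120,0,0,0,-1,90,0,-130,0,0,0,-1]
}}

```text
t: 8.38
ee_pos: [376.3, -207.7, 150.1]
ee_rot: [0.002, -0.055, 0.998, -0.002]
force: [-0.8, -1.8, 0.3]
opening: 1.001
```

```bash
python3 - <<'E'
from h import *
go(463,-199.4,60,96.2)
snap('side','side5'); snap('top','top5')
cv2.imwrite('pics/c7.png',np.hstack([tile('top5',292,178,80,5),tile('side5',234,205,80,5)]))
E
```

```text
t 8.38 pos [ 376.3 -207.7  150.1] yaw 96.3 F [-0.8 -1.8  0.3] open 1.001
shift [-86.7  -0.9  90.5] rot [-0.0047  0.004   0.0022]
```

View pics/c7.png

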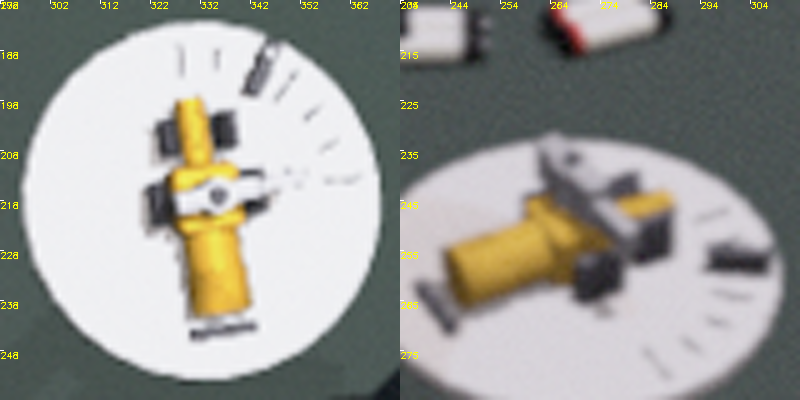

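The valve is seated between the cheeks with its stub in the narrow pair; the handle screw is at (218,195) and the bar runs from (178,204) to (263,186). Next is the handle grasp.

```bash
python3 - <<'E'
from h import *
P=lambda x,y,z:ray('top5',292+x/5,178+y/5,z)
print('screw',P(218,195,67),'stub',P(188,100,23),'wide',P(222,316,24))
d=P(263,186,60)-P(178,204,60);print(np.degrees(np.arctan2(d[1],d[0])))
print(bot.sense()['joint_pos'])
go(495.8,-192.8,110,12.5)
E
```

```text
screw [ 494.91940944 -195.81337009   67.        ] stub [ 546.9598102  -190.02621448   23.        ] wide [ 433.26559165 -202.81981672   24.        ]
-79.58295008305575
[-7.69245584e-01  1.12179409e-01  1.93862959e+00 -1.31973734e-03
  1.09202811e+00 -2.44573300e+00]
t 8.47 pos [ 370.9 -205.4  148.5] yaw 96.1 F [-0.4 -0.2  0.5] open 1.0
shift [-125.6   -0.7   38.3] rot [-1.1000e-03 -1.5000e-03  1.4589e+00]
```

>>> {"op": "move_arm", "data": {
  "targets": [-25,0,0,0,0,0.18,-1,-50,0,0,0,0,0.36,-1,-75,0,10,0,0,0.54,-1,-100,0,20,0,0,0.72,-1,-125.6,-0.7,30,0,0,0.9,-1]
}}

```text
t: 9.1
ee_pos: [497.0, -192.6, 118.5]
ee_rot: [-0.0, 0.389, 0.921, -0.0]
force: [0.4, -0.8, -0.0]
opening: 1.001
```

```bash
python3 -c "
from h import *
go(495.8,-192.8,100,12)"
```

```text
t 9.1 pos [ 497.  -192.6  118.5] yaw 44.2 F [ 0.4 -0.8 -0. ] open 1.001
shift [ 0.7 -0.9 18.5] rot [-1.100e-03 -2.000e-04  5.618e-01]
```

>>> {"op": "move_arm", "data": {
  "targets": [0.7,-0.9,5,0,0,0.18,-1,0.7,-0.9,10,0,0,0.36,-1,0.7,-0.9,18,0,0,0.562,-1,0.7,-0.9,18,0,0,0.562,-1,0.7,-0.9,18,0,0,0.562,-1]
}}

```text
t: 9.72
ee_pos: [496.0, -192.8, 100.9]
ee_rot: [-0.0, 0.628, 0.778, -0.0]
force: [-0.5, 0.9, -0.6]
opening: 0.998
```

```bash
python3 -c "
from h import *
go(495.8,-192.8,46,12)"
```

```text
t 9.72 pos [ 496.  -192.8  100.9] yaw 12.2 F [-0.5  0.9 -0.6] open 0.998
shift [ 0.1 -0.2 54.9] rot [-0.0008  0.0004  0.0031]
```

>>> {"op": "move_arm", "data": {
  "targets": [0,0,15,0,0,0,-1,0,0,32,0,0,0,-1,0,0,47,0,0,0,-1,0,0,54,0,0,0,-1,0,0,54,0,0,0,-1],
  "grip_force": 40
}}

```text
t: 10.35
ee_pos: [495.7, -192.6, 46.2]
ee_rot: [-0.001, 0.628, 0.778, -0.0]
force: [-0.1, 0.4, 0.8]
opening: 1.0
```

>>> {"op": "move_arm", "data": {
  "targets": [0,0,0,0,0,0,0,0,0,0,0,0,0,0.5,0,0,0,0,0,0,1,0,0,0,0,0,0,1,0,0,0,0,0,0,1]
}}

```text
t: 10.98
ee_pos: [495.9, -192.7, 46.6]
ee_rot: [-0.0, 0.628, 0.778, -0.0]
force: [-0.6, 1.2, 3.7]
opening: 0.133
```

>>> {"op": "move_arm", "data": {
  "targets": [0,0,0,0,0,0,1,0,0,0,0,0,0,1]
}}

```text
t: 11.22
ee_pos: [495.8, -192.7, 46.6]
ee_rot: [-0.0, 0.628, 0.778, -0.0]
force: [-1.3, 0.2, 1.0]
opening: 0.131
```

```bash
python3 -c "
from h import *
go(495.8,-192.8,46,64.6)"
```

```text
t 11.22 pos [ 495.8 -192.7   46.6] yaw 12.2 F [-1.3  0.2  1. ] open 0.131
shift [-0.1 -0.1  0.6] rot [-1.100e-03 -8.000e-04 -9.146e-01]
```

>>> {"op": "move_arm", "data": {
  "targets": [0,0,0,0,0,-0.13,1,0,0,0,0,0,-0.26,1,0,0,0,0,0,-0.39,1,0,0,0,0,0,-0.52,1,0,0,0,0,0,-0.65,1]
}}

```text
t: 11.85
ee_pos: [496.1, -193.0, 46.6]
ee_rot: [-0.0, 0.345, 0.939, -0.0]
force: [-0.0, -0.8, 0.7]
opening: 0.131
```

```bash
python3 -c "
from h import *
go(495.8,-192.7,46.6,64.8)
J=lambda x,y,z:ray('top5',292+x/5,178+y/5,z)[:2]
# tab silhouette from top5: dark pixels
c=np.load('top5.npz')['img'][178:205,336:352].min(2)
np.set_printoptions(linewidth=200);print(c)
"
```

```text
t 11.85 pos [ 496.1 -193.    46.6] yaw 49.7 F [-0.  -0.8  0.7] open 0.131
shift [ 0.4  0.  -0. ] rot [-0.0008 -0.0005 -0.2642]
[[ 80  79  79  79  77  79  77  78  77  79  78  79  77  80  77  78]
 [ 79  78  77  80  78  76  78  78  76  78  77  76  77  79  80  77]
 [ 77  79  81  79  80  80  76  80  79  79  76  74  80  81  79  80]
 [ 78  77  77  78  78  76  78  77  77  80  80  79  78  76  78  82]
 [144 116  90  76  80  79  78  77  77  78  78  75  80  77  77  78]
 [220 203 187 179 170 145 117  93  77  78  79  78  81  80  77  77]
 [239 239 240 239 236 221 198 164 136  91  80  79  79  77  78  80]
 [239 239 240 239 239 239 236 227 203 119  87  77  78  78  79  80]
 [239 239 239 240 240 239 239 235 202 114 113 114 137 124  71  78]
 [233 239 239 240 239 239 239 224 156 166 179 164 200 209 158  90]
 [232 239 239 239 239 240 233 181 123 215 225 192 229 239 229 173]
 [238 240 240 240 239 239 219  96 103 170 202 208 239 239 239 232]
 [239 240 239 239 240 240 213  81 118 125 173 229 239 239 240 239]
 [239 239 239 239 239 231 177  95 131 137 197 240 239 239 237 233]
 [240 239 240 240 234 192  93 112 120 144 207 240 239 234 211 214]
 [240 239 239 240 223 132  97 127 122 168 227 239 240 225 178 222]
 [239 240 239 239 217 105 108 123 139 201 239 239 233 214 222 239]
 [239 239 240 232 181  79 119 128 171 230 239 235 207 206 239 239]
 [239 239 239 226 144  99  94 133 206 240 236 213 187 231 239 240]
 [238 239 240 234 215 197 178 194 230 238 227 190 223 239 239 239]
 [240 240 239 238 239 240 239 240 239 238 230 218 239 239 240 240]
 [221 220 218 229 239 240 238 240 240 240 239 238 240 240 239 239]
 [130 131 144 209 240 240 240 239 239 239 239 240 239 238 238 239]
 [ 59  75 130 209 239 240 239 240 239 240 240 238 239 239 240 239]
 [ 57  76 123 201 240 239 239 239 240 239 240 239 240 239 239 240]
 [ 61  69  98 181 239 238 239 239 239 240 239 240 239 239 239 239]
 [ 59  67  87 174 239 239 240 239 239 239 239 239 239 240 239 239]]
```

>>> {"op": "move_arm", "data": {
  "targets": [0.3,0,0,0,0,-0.13,1,0.3,0,0,0,0,-0.22,1,0.3,0,0,0,0,-0.264,1,0.3,0,0,0,0,-0.264,1,0.3,0,0,0,0,-0.264,1]
}}

```text
t: 12.48
ee_pos: [496.0, -193.0, 46.6]
ee_rot: [-0.0, 0.219, 0.976, -0.0]
force: [0.8, -0.2, -0.4]
opening: 0.13
```

>>> {"op": "move_arm", "data": {
  "targets": [0,0,0,0,0,0,0.7,0,0,0,0,0,0,0,0,0,0,0,0,0,-1,0,0,0,0,0,0,-1,0,0,0,0,0,0,-1]
}}

```text
t: 13.1
ee_pos: [496.0, -193.0, 46.6]
ee_rot: [-0.0, 0.219, 0.976, -0.0]
force: [0.4, -0.4, 0.8]
opening: 0.976
```

>>> {"op": "move_arm", "data": {
  "targets": [0,0,-10,0,0,0,-1,0,0,-40,0,0,0,-1,0,0,-90,0,0,0,-1,40,0,-110,0,0,0,-1,100,0,-120,0,0,0,-1]
}}

```text
t: 13.72
ee_pos: [406.4, -151.1, 168.8]
ee_rot: [0.002, 0.219, 0.976, -0.001]
force: [-0.8, 0.5, 0.4]
opening: 1.001
```

```bash
python3 - <<'E'
from h import *
go(463,-199.4,60,96.2)
snap('side','side6'); snap('top','top6')
cv2.imwrite('pics/c8.png',np.hstack([tile('top6',312,178,50,8),tile('side6',244,210,66,6)[:396].copy() if 0 else cv2.resize(tile('side6',234,205,80,5),(400,400))]))
E
```

```text
t 13.72 pos [ 406.4 -151.1  168.8] yaw 64.7 F [-0.8  0.5  0.4] open 1.001
shift [-71.3 -19.4 109.2] rot [-0.003  0.004 -0.549]
```

View pics/c8.png

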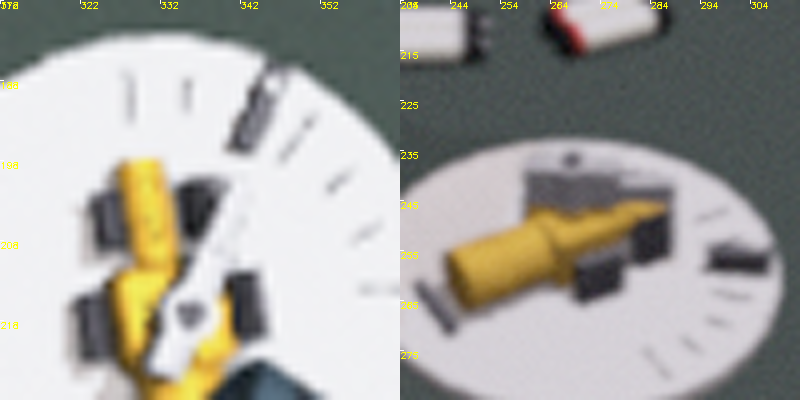

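The valve is seated, and the handle screw is at (190,315) with its nose edge running from (180,280) to (225,185) towards the tab (255,105). I'll make one contrast-stretched check of the nose angle before handing in.

```bash
python3 - <<'E'
from h import *
i=np.load('top6.npz')['img'][180:228,322:352].astype(float)
g=np.clip((i.mean(2)-190)/(245-190),0,1)*255
cv2.imwrite('pics/c9.png',cv2.resize(g.astype(np.uint8),None,fx=12,fy=12,interpolation=cv2.INTER_CUBIC))
for k in 'abc':pass
a,b=[np.load(f+'.npz')['img'].astype(int) for f in('top0','top6')]
d=(abs(a-b).max(2)>60).astype(np.uint8);N,_,st,_=cv2.connectedComponentsWithStats(d);print(st[1:][st[1:,4]>15])
E
```

```text
[[ 270  198  132  174 5044]
 [ 149  208   29   42  485]
 [ 295  242    8   11   37]
 [ 361  273   50  111  627]
 [ 370  276   47  108  529]
 [   0  353   43   31  552]
 [ 245  365   28    8  119]
 [ 224  373   40   11  373]
 [ 304  376   11    8   44]]
```

View pics/c9.png

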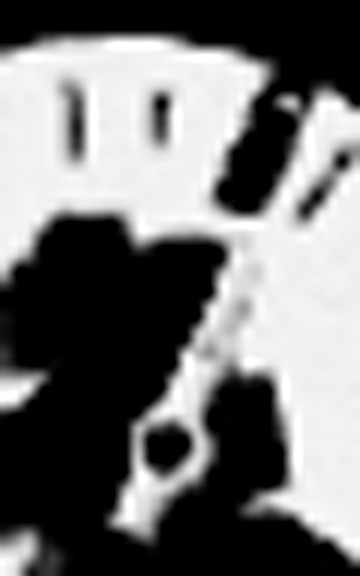

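The nose edge leans 23.5° and the tab edge 23.6° in the image, so they match.

```bash
python3 -c "
from h import *
s=bot.sense();print(s['t'],s['force'],s['qd'].round(3) if hasattr(s['qd'],'round') else s['qd']);print(ticket.hand_in())"
```

```text
13.825 [ 0.04095422 -0.59447413  0.21229874] [ 0.     0.072 -0.106  0.006 -0.065  0.013]
the job is handed in; nothing more can be done
None
```

I picked the valve up by its brass wide end, set it between the jig's cheeks with the stub in the narrow pair, and let go. I then took the steel handle and turned it about 52° to point along the tab. I let go, backed off and handed in at about 13.8 s of the 53 s allowed. `hand_in` gives no verdict.

**Final checks**
- **Seating:** the contact force rose to 9.8 N as the valve reached the plate. The last pictures show it flat, with the stub in the narrow cheeks.
- **Handle angle:** in the last top image, the nose edge leans 23.5° and the tab edge 23.6°. By the gripper's pose the handle points at about -25.3° in the world frame. The tab measured -24.8° from its edge and -25.6° to -26.2° from its position, so all readings are well within 6°.
- **Bystanders:** comparing the first and last top images showed changes only where the valve, arm or their shadows had been or now are. The arm hid part of the scene, so this is not a full check of every item.

**Disagreements**
- The top camera read about 3–4 mm lower in y than the gripper pose. I placed the valve relative to the jig within the same image to get around it.
- The side camera put the jig centre about 6 mm away from the top camera's reading, so I did not use it for the placement.
- A rougher reading of the handle angle, tail to screw over a short baseline, gave about 28° in the image. I put that down to reading error.

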